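Set both polariser rings to the long scale mark

TASK

Get the two polariser stages ready for the light demonstration: with the fingertips, gently push the lever post of each stage round until its lever lies over the one long, thick mark on that stage's scale, and leave it there. Only push: do not pinch or lift anything, keep both stages standing where they are, and leave everything else on the table alone.

Things in the scene. Friction and masses are not known exactly. Their poses are not given: they have to be found in the camera images.
- large_stage: the large polariser stage: a loose round metal stand, about 1.5 kg, 200 mm across, 32 mm high, standing on the table; origin at the centre of its underside, z up. Its flat top rim is the scale: black marks every 15 degrees; the middle one (of 11) is much longer and thicker (8 mm) than the rest and lies in the stage's -x direction
- large_axis (a point): on the vertical turning axis of the large stage's ring, 45 mm above the table. The dark ring with its dark window lies on the stand, its top 45 mm above the table; a steel lever 6 mm wide (its top 44 mm above the table) runs radially out of the ring over the scale to an upright black round post
- large_mark (a point): outer end of the large stage's long scale mark, 98 mm from the axis, 32 mm above the table
- large_post (a point): centre of the top of the large stage's lever post, 89 mm above the table and 114 mm from the axis, just beyond the rim of the scale; the post is 13 mm thick and stands free from 45 to 89 mm above the table (it runs on below the lever to 36 mm)
- large_lever (a joint): angle of the large stage's lever, rad: 0 with the lever over the long mark, growing counter-clockwise seen from above, stops at -1.25 and 1.25; it turns stiffly (under 1 N at the post) and stays where it is left. It starts 0.45 to 0.9 rad counter-clockwise of the mark
- small_stage: the small polariser stage: a loose round metal stand, about 1.0 kg, 156 mm across, 32 mm high, standing on the table; origin at the centre of its underside, z up. Its flat top rim is the scale: black marks every 15 degrees; the middle one (of 11) is much longer and thicker (8 mm) than the rest and lies in the stage's -x direction
- small_axis (a point): on the vertical turning axis of the small stage's ring, 45 mm above the table. The dark ring with its dark window lies on the stand, its top 45 mm above the table; a steel lever 6 mm wide (its top 44 mm above the table) runs radially out of the ring over the scale to an upright black round post
- small_mark (a point): outer end of the small stage's long scale mark, 76 mm from the axis, 32 mm above the table
- small_post (a point): centre of the top of the small stage's lever post, 89 mm above the table and 92 mm from the axis, just beyond the rim of the scale; the post is 13 mm thick and stands free from 45 to 89 mm above the table (it runs on below the lever to 36 mm)
- small_lever (a joint): angle of the small stage's lever, rad: 0 with the lever over the long mark, growing counter-clockwise seen from above, stops at -1.25 and 1.25; it turns stiffly (under 1 N at the post) and stays where it is left. It starts 0.45 to 0.9 rad clockwise of the mark
- pump_bottle: bystander: white pump bottle, 72 mm across, 195 mm high; origin at the centre of its underside
- glass_jar: bystander: small open glass jar, 34 mm across, 45 mm high; origin at the centre of its underside
- marker_pen: bystander: board marker lying flat, 135 mm long, 19 mm thick; origin at the centre of its underside
- eraser: bystander: board eraser, 50 x 110 x 34 mm; origin at the centre of its underside
- puck_model: bystander: round black model base, 117 mm across, 20 mm thick, with a glass tube and a rod standing on it, 80 mm high; origin at the centre of its underside
- weight: bystander: brass weight with a knob, 40 mm across, 54 mm high; origin at the centre of its underside
Mind the look-alikes: they are no part of the job. Leave any turquoise or yellow look-alike of the small_stage alone. What is shaped like the large_stage but red is not meant.

How it is judged:
By the outcome, as a careful person would: the job done as asked, in the order asked, and still so for the second after the job is handed in, with the robot touching nothing.
It also fails if it takes over 51 s, if anything falls off the work surface, if the arm or the gripper's body presses on something with over 40 N, if the wrist force passes 120 N, or if a joint passes its speed limit or range.

ROBOT

A 6-joint arm with a two-finger parallel gripper is mounted at the origin on the work surface. World frame = base frame: x ahead of the robot, y to its left, z up, the work surface at z = 0. Lengths are in mm, angles in rad, forces in N, time in s.
With the tool pointing down it reaches from about 275 to 1000 mm from the base axis. Payload 8.4 kg.
Tool frame: the origin (TCP) lies at the centre of the arm's flange, where the gripper is bolted on; the fingertips stand 173 mm ahead of it and the grasp point (between the pads) lies 155 mm ahead of it (tcp_to_tips is the distance from the TCP to the fingertips, in mm); z points along the fingers, x is the direction in which the jaws open and shut, and the axes are right-handed (so a half turn about z gives the same grasp; the last joint's range is limited). The gripper opens to 85 mm and grips with 20 to 120 N. Pads are 22 mm wide; open, the fingers measure 114 mm over their backs; the gripper's body (76 mm by 85 mm) begins 54 mm behind the grasp point. The pads swing forward as they close: fully open they stand 13 mm farther back than shut.
Start: joints at [-1.145, 0.353, 1.633, -0, 1.155, -0.002], TCP at [259.293, -568.68, 404.681] pointing down, gripper open.
Joint ranges: [-2.63, 2.63], [-0.92, 2.1], [0.06, 2.66], [-1.3, 4.44], [0, 2.69], [-3.02, 3.02]. Speed limits (rad/s): [2.22, 2.22, 2.79, 3.14, 3.14, 3.14].

INTERFACE

Orientations are given as [roll, pitch, yaw] about the fixed x, y, z axes, in that order (R = Rz(yaw) Ry(pitch) Rx(roll)).
In Python, from rig import sense, grab_frame, camera_info, sign_off, tcp_to_tips gives the robot as it stands.
- The arm moves only by the shell command python3 -m creep 'ROWS' [FORCE]. ROWS is text: rows parted by semicolons, each of 5 numbers parted by spaces: the opening in per cent of the stroke, from 0 (shut) to 100 (fully open), then the shift along the tool's x, y, z in cm, then the turn about the tool's z in degrees. In form: fingers tx ty tz roll; .... A call has 1 to 20 rows; each row is the pose to reach, as a shift and turn from the pose measured when the call began, along the tool's axes at that moment; what a row does not reach only later rows make up. A row lasts 1/10 s, in which the tool goes at most 50 mm and 8.59 degrees, less where a joint would pass 70% of its speed; a pose out of reach is approached as far as the arm can. A call with a gripper value outside its range is refused whole. The fingers move at their own pace and stop on an object; FORCE is the grip in N (left out, the last holds). Time passes only in rows, so rows that repeat a pose let the fingers close. It gives the time, the measured TCP pose, the force and the opening at its end, in the units of the state.
- sense(): the state, without advancing time (a new reading comes with each control period).
- grab_frame(name): name is "scene" or "top"; returns (picture, depth): 400x640x3 uint8, blue, green, red; 400x640 float32, mm along the optical axis (not along the pixel's ray), 0 where there is no reading.
- camera_info(name): a dict with "vertical_fov" (degrees; the focal length in pixels is half the picture's height over the tangent of half this angle, whatever the lens; pixels are square), "cx", "cy" (the principal point, pixels), "world_to_cam" (4x4, takes a point from world to camera coordinates). Camera axes: x right, y down, z forward; pixel columns grow to the right and rows downward; lengths in mm; the calibration is good to about 2 mm. A picture is of the moment at which its call begins. camera_info takes no time and is no camera call.
- sign_off(): hands the job in, once; it reports no verdict.
The state is a dict: "clock": time; "qpos": joint angles; "qvel": joint speeds; "joint_efforts": joint torques, N m; "eef_pos": TCP position; "tcp_rot": TCP orientation; "contact_force": force on the tool from outside, world axes, zero at the start; "wrist_torque": the same for the moment, N m; "opening": opening from 0.0 (shut) to 1.0 (fully open).
Only numpy, scipy, OpenCV 4.12 (cv2) and the standard library are available. Lean on these libraries where they do the work, as an engineer would, in place of code of your own. Each camera call takes 0.05 s, during which the arm holds its last target.

## Working session

There is one attempt and no reset: what is moved stays moved. The work goes in short steps, Python scripts to look and compute and a shell command to move; the robot and the scene stay as the last step left them, time stands still between calls to the robot, and variables do not carry over. Pictures are saved under pics/ and viewed, and the job is handed in when it is done.

```bash
mkdir -p pics; ls
python3 - <<'E'
from rig import *
import cv2
for n in("scene","top"):
    p,d=grab_frame(n);cv2.imwrite(f"pics/{n}0.png",p)
    import numpy as np; np.save(f"pics/{n}0d.npy",d); print(camera_info(n))
print(sense(),tcp_to_tips)
E
```

```text
pics
{'vertical_fov': 49.54067930955788, 'cx': 316.56907078171497, 'cy': 201.31937141285272, 'world_to_cam': array([[-1.66140559e-01,  9.86070299e-01, -7.91711568e-03,
         7.99372157e+01],
       [ 8.15596076e-01,  1.32896243e-01, -5.63153291e-01,
        -3.73086845e+02],
       [-5.54256579e-01, -1.00019771e-01, -8.26314523e-01,
         1.65529685e+03],
       [ 0.00000000e+00,  0.00000000e+00,  0.00000000e+00,
         1.00000000e+00]])}
{'vertical_fov': 55.57117619394351, 'cx': 321.85435533575094, 'cy': 196.31567190825552, 'world_to_cam': array([[ 1.94643344e-02, -9.99809600e-01, -1.37936855e-03,
        -1.40561954e+01],
       [-9.93031312e-01, -1.91719497e-02, -1.16280909e-01,
         5.37933276e+02],
       [ 1.16232324e-01,  3.63308667e-03, -9.93215408e-01,
         1.14388700e+03],
       [ 0.00000000e+00,  0.00000000e+00,  0.00000000e+00,
         1.00000000e+00]])}
{'clock': 0.1, 'qpos': array([-1.14541384e+00,  3.53577400e-01,  1.63407290e+00, -7.66858806e-08,
        1.15520628e+00, -2.38744463e-03]), 'qvel': array([-0.00084397, -0.00125331, -0.0016684 , -0.00069319, -0.00076003,
       -0.0002103 ]), 'joint_efforts': array([ 9.41193975e-04, -6.06360626e+01, -3.42821324e+01, -5.75951822e-05,
        4.05794606e-03,  2.43952911e-05]), 'eef_pos': array([ 259.19379013, -568.48123207,  404.031929  ]), 'tcp_rot': array([-3.14158971e+00,  1.26391884e-03, -1.14302637e+00]), 'contact_force': array([0.30478346, 1.21431836, 0.06729276]), 'wrist_torque': array([ 0.05849801, -0.01053164,  0.02293799]), 'opening': 0.9998758099558592} 173.4
```

View pics/scene0.png

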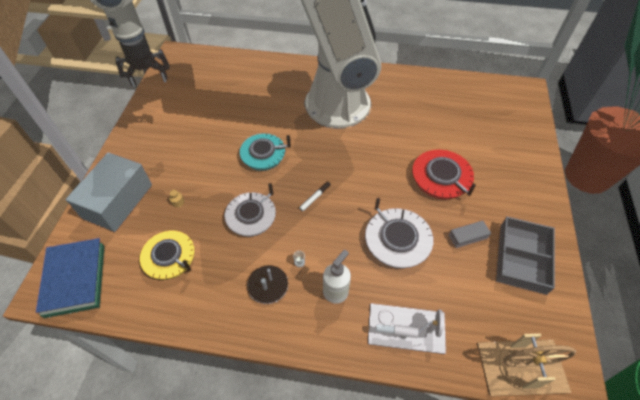

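View pics/top0.png

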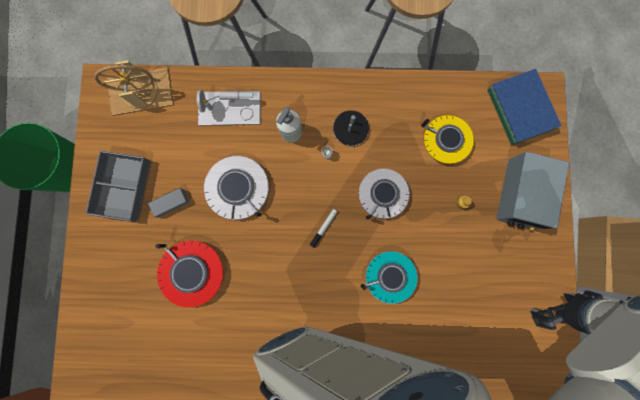

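The top view shows the white large stage at about (236,187) and the small stage at (384,194). The red, turquoise and yellow ones are look-alikes. I'll enlarge both.

Run:
```python
import cv2,numpy as np
p=cv2.imread("pics/top0.png")
a=cv2.resize(p[150:230,195:285],None,fx=6,fy=6,interpolation=cv2.INTER_CUBIC)
b=cv2.resize(p[155:235,345:425],None,fx=6,fy=6,interpolation=cv2.INTER_CUBIC)
cv2.imwrite("pics/topL.png",a);cv2.imwrite("pics/topS.png",b)
p=cv2.imread("pics/scene0.png")
a=cv2.resize(p[190:275,355:440],None,fx=6,fy=6,interpolation=cv2.INTER_CUBIC)
b=cv2.resize(p[175:245,215:285],None,fx=6,fy=6,interpolation=cv2.INTER_CUBIC)
cv2.imwrite("pics/scL.png",a);cv2.imwrite("pics/scS.png",b)
```

```text
(no output)
```

View pics/topL.png

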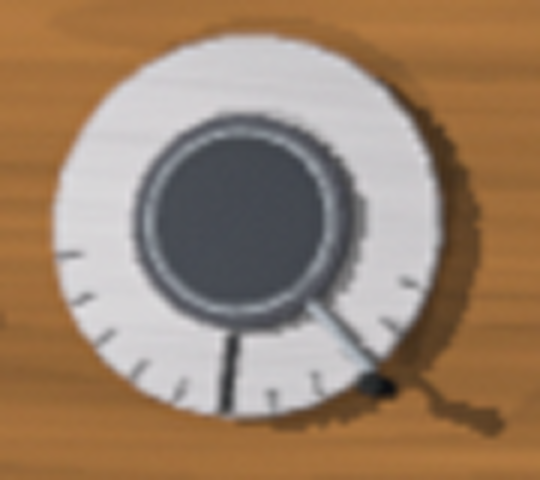

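View pics/topS.png

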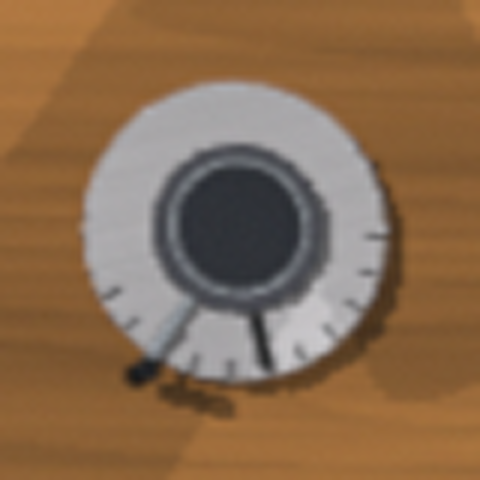

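View pics/scL.png

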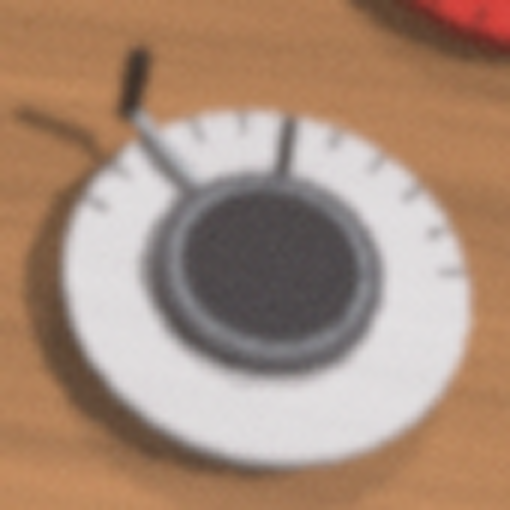

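View pics/scS.png

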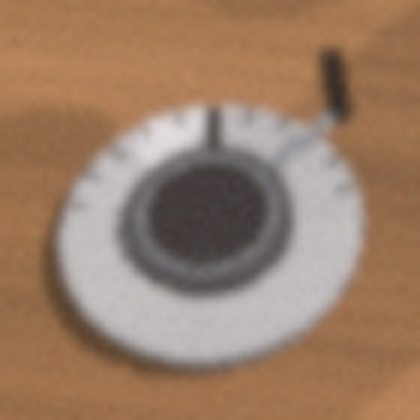

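```bash
cat > h.py <<'E'
import numpy as np,cv2
from rig import camera_info
from scipy.optimize import least_squares
def ray(n,uv,z):
    c=camera_info(n);f=200/np.tan(np.radians(c["vertical_fov"]/2));T=np.array(c["world_to_cam"])
    uv=np.atleast_2d(uv).astype(float)
    d=np.c_[(uv[:,0]-c["cx"])/f,(uv[:,1]-c["cy"])/f,np.ones(len(uv))]@T[:3,:3]
    o=-T[:3,:3].T@T[:3,3]
    return (o+d*((z-o[2])/d[:,2])[:,None])[:,:2]
def proj(n,P):
    c=camera_info(n);f=200/np.tan(np.radians(c["vertical_fov"]/2));T=np.array(c["world_to_cam"])
    q=np.atleast_2d(P)@T[:3,:3].T+T[:3,3]
    return np.c_[q[:,0]/q[:,2]*f+c["cx"],q[:,1]/q[:,2]*f+c["cy"]]
def crop(uv,x0,y0,s=6): return (np.atleast_2d(uv)+.5)/s-.5+[x0,y0]
def rim(n,p,x0,y0,x1,y1,R,sat=60,val=120):
    h=cv2.cvtColor(p,cv2.COLOR_BGR2HSV)
    m=((h[...,1]<sat)&(h[...,2]>val)).astype(np.uint8)
    k=np.zeros_like(m);k[y0:y1,x0:x1]=m[y0:y1,x0:x1]
    k=cv2.morphologyEx(k,cv2.MORPH_OPEN,np.ones((3,3),np.uint8))
    cs,_=cv2.findContours(k,cv2.RETR_EXTERNAL,cv2.CHAIN_APPROX_NONE)
    c=cv2.convexHull(max(cs,key=cv2.contourArea))[:,0].astype(float)
    w=ray(n,c,32)
    r=least_squares(lambda q:np.hypot(*(w-q[:2]).T)-q[2],[*w.mean(0),R],loss="soft_l1",f_scale=2)
    return r.x, np.abs(r.fun).max() if 0 else r.cost
E
python3 - <<'E'
from h import *
t=cv2.imread("pics/top0.png");s=cv2.imread("pics/scene0.png")
print("L",rim("top",t,195,150,275,225,100),rim("scene",s,355,200,440,275,100))
print("S",rim("top",t,355,165,415,225,78),rim("scene",s,220,190,280,240,78))
ang=lambda v:np.degrees(np.arctan2(v[1],v[0]))
def rep(n,x0,y0,mark,lev,post,nm):
    m=ray(n,crop(mark,x0,y0),32);l=ray(n,crop(lev,x0,y0),44);q=ray(n,crop(post,x0,y0),89)
    print(nm,n,"mark",m.round(1).tolist(),ang(m[1]-m[0]),"lev",l.round(1).tolist(),ang(l[1]-l[0]),"post",q.round(1).tolist())
rep("top",195,150,[(235,335),(228,410)],[(310,302),(365,362)],[(376,384)],"L")
rep("scene",355,190,[(284,175),(290,118)],[(192,188),(137,118)],[(138,53)],"L")
rep("top",345,155,[(256,312),(267,366)],[(192,304),(155,357)],[(140,374)],"S")
rep("scene",215,175,[(214,148),(214,108)],[(277,160),(330,122)],[(330,55)],"S")
d=np.load("pics/top0d.npy");print(d[187,236],d[194,384],d[215,220])
E
```

```text
L (array([562.29321641, 264.40936585,  99.78872988]), np.float64(3.2883511765295053)) (array([564.46424962, 261.74263286, 101.36704747]), np.float64(12.79765871100605))
S (array([ 552.38418892, -194.62321564,   77.67031379]), np.float64(4.152542474360418)) (array([ 555.87705855, -196.60657597,   79.3564532 ]), np.float64(10.62023411961631))
L top mark [[504.5, 267.7], [465.9, 269.5]] 177.33975303861962 lev [[521.1, 227.4], [490.9, 198.2]] -135.81626180259335 post [[476.8, 184.3]]
L scene mark [[501.2, 268.1], [465.8, 269.2]] 178.24838327672 lev [[524.1, 221.6], [486.6, 190.6]] -140.50164258513982 post [[478.0, 185.5]]
S top mark [[510.0, -205.9], [482.4, -211.5]] -168.5209308763479 lev [[512.4, -171.3], [485.0, -152.6]] 145.66525240328053 post [[473.3, -139.7]]
S scene mark [[505.4, -208.2], [480.3, -214.7]] -165.50606848175087 lev [[515.3, -170.3], [487.3, -148.5]] 142.1612445149158 post [[476.6, -146.5]]
1162.4568 1159.0066 1166.3374
```

```bash
python3 -m creep '0 -33.3 -38.6 0 -65.5;0 -33.3 -38.6 0 -65.5;0 -33.3 -38.6 0 -65.5;0 -33.3 -38.6 0 -65.5;0 -33.3 -38.6 0 -65.5;0 -33.3 -38.6 0 -65.5;0 -33.3 -38.6 0 -65.5;0 -33.3 -38.6 0 -65.5;0 -33.3 -38.6 0 -65.5;0 -33.3 -38.6 0 -65.5;0 -33.3 -38.6 0 -65.5;0 -33.3 -38.6 0 -65.5;0 -33.3 -38.6 0 -65.5;0 -33.3 -38.6 0 -65.5;0 -33.3 -38.6 0 -65.5;0 -33.3 -38.6 0 -65.5' 20
```

```text
clock: 1.7
eef_pos: [472.0, -106.3, 404.4]
tcp_rot: [-3.141, 0.001, -0.002]
contact_force: [-0.3, -1.5, 0.9]
opening: -0.001
```

```bash
python3 -m creep '0 0 0 5 0;0 0 0 9 0;0 0 0 13 0;0 0 0 16 0;0 0 0 17.3 0;0 0 0 17.3 0;0 0 0 17.3 0'
python3 - <<'E'
from rig import *
import cv2
for n in("scene","top"):
    p,d=grab_frame(n);cv2.imwrite(f"pics/{n}1.png",p)
    c=p[165:235,215:285] if n=="scene" else p[155:235,345:425]
    cv2.imwrite(f"pics/{n}1c.png",cv2.resize(c,None,fx=6,fy=6,interpolation=cv2.INTER_CUBIC))
E
```

```text
clock: 2.4
eef_pos: [472.4, -106.5, 232.4]
tcp_rot: [-3.141, -0.0, -0.002]
contact_force: [1.0, -0.0, 0.6]
opening: 0.0
```

View pics/scene1.png

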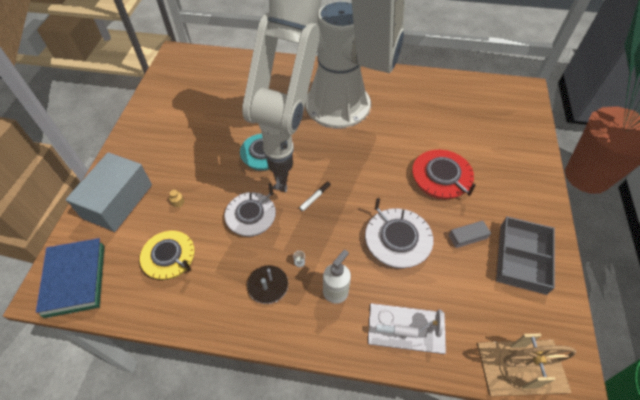

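View pics/scene1c.png

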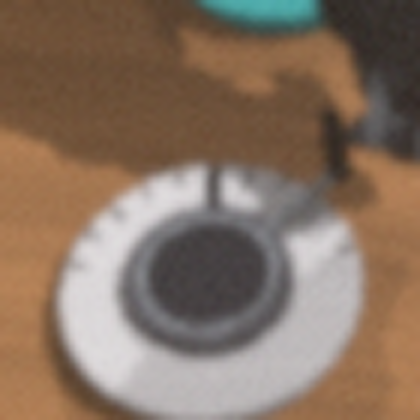

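View pics/top1.png

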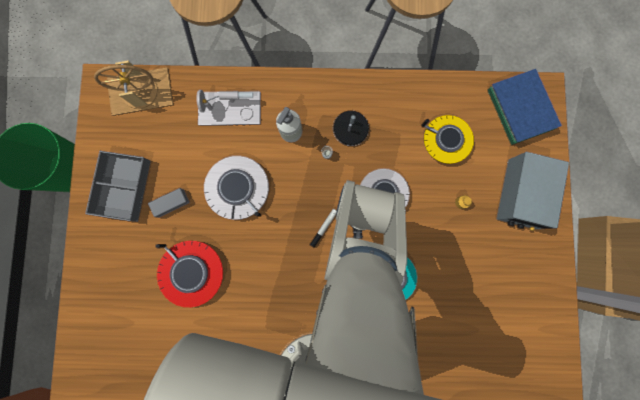

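```bash
python3 -m creep '0 0 0.5 0 0;0 0 1.0 0 0;0 0 1.3 0 0;0 0 1.6 0 0;0 0 1.9 0 0;0 0 2.2 0 0;0 0 2.6 0 0;0 -0.1 3.0 0 0;0 -0.2 3.4 0 0;0 -0.3 3.8 0 0;0 -0.4 4.2 0 0;0 -0.5 4.6 0 0;0 -0.6 5.0 0 0;0 -0.6 5.4 0 0;0 -0.7 5.8 0 0;0 -0.7 6.2 0 0;0 -0.7 6.6 0 0;0 -0.7 7.0 0 0;0 -0.7 7.3 0 0;0 -0.7 7.5 0 0'
python3 - <<'E'
from rig import *
import cv2
for n in("scene","top"):
    p,d=grab_frame(n);cv2.imwrite(f"pics/{n}2.png",p)
    c=p[165:235,215:285] if n=="scene" else p[155:235,345:425]
    cv2.imwrite(f"pics/{n}2c.png",cv2.resize(c,None,fx=6,fy=6,interpolation=cv2.INTER_CUBIC))
E
```

```text
clock: 4.5
eef_pos: [465.5, -181.7, 232.9]
tcp_rot: [-3.141, -0.002, -0.002]
contact_force: [-0.4, 1.5, -0.2]
opening: 0.001
```

View pics/scene2c.png

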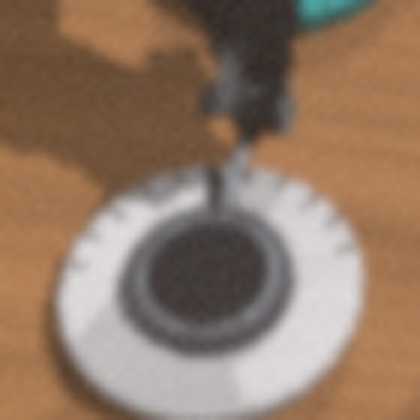

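View pics/top2c.png

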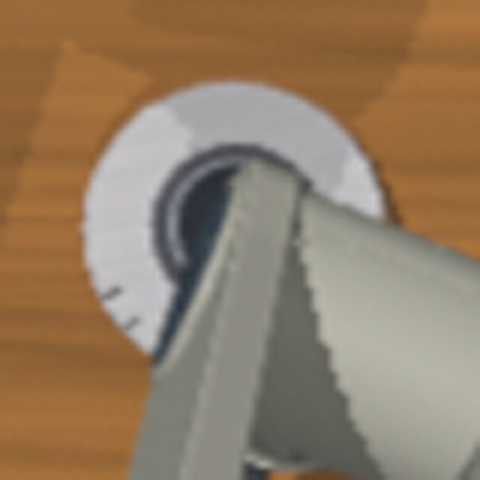

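Run:
```python
from h import *
print(ray("scene",crop([(242,155),(240,165),(236,180)],215,165),44), ray("scene",crop([(214,173),(213,208)],215,165),32))
p=cv2.imread("pics/scene2.png");cv2.imwrite("pics/s2z.png",cv2.resize(p[180:210,235:270],None,fx=16,fy=16,interpolation=cv2.INTER_CUBIC))
```

```text
[[ 477.77609517 -198.413478  ]
 [ 484.25970852 -197.86350141]
 [ 494.0052542  -197.56276718]] [[ 483.47853767 -213.83901344]
 [ 505.52252803 -208.68302915]]
```

View pics/s2z.png

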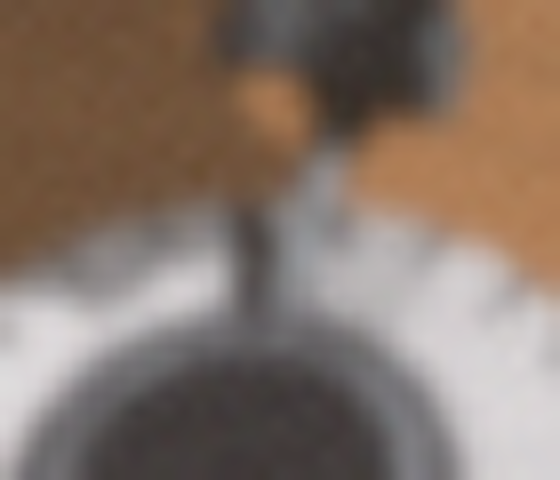

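```bash
python3 -m creep '0 0 0.3 0 0;0 0 0.6 0 0;0 0 0.9 0 0;0 0.1 1.2 0 0;0 0.1 1.4 0 0;0 0.1 1.5 0 0;0 0.1 1.5 0 0;0 0.1 1.2 0 0;0 0 0.7 0 0;0 -1 -1 0 0;0 -4 -4 0 0;0 -8 -8 -2 0;0 -10 -12 -3 0;0 -10 -15 -3 0;0 -10 -15 -3 0'
python3 - <<'E'
from h import *
from rig import *
import cv2
print(sense()["eef_pos"])
for n in("scene","top"):
    p,d=grab_frame(n);cv2.imwrite(f"pics/{n}3.png",p)
    c=p[165:235,215:285] if n=="scene" else p[155:235,345:425]
    cv2.imwrite(f"pics/{n}3c.png",cv2.resize(c,None,fx=8,fy=8,interpolation=cv2.INTER_CUBIC))
E
```

```text
clock: 6.1
eef_pos: [364.5, -28.7, 263.2]
tcp_rot: [-3.141, -0.003, 0.001]
contact_force: [0.1, 0.1, -0.5]
opening: -0.002
[364.49459997 -28.67575353 263.21318454]
```

View pics/scene3c.png

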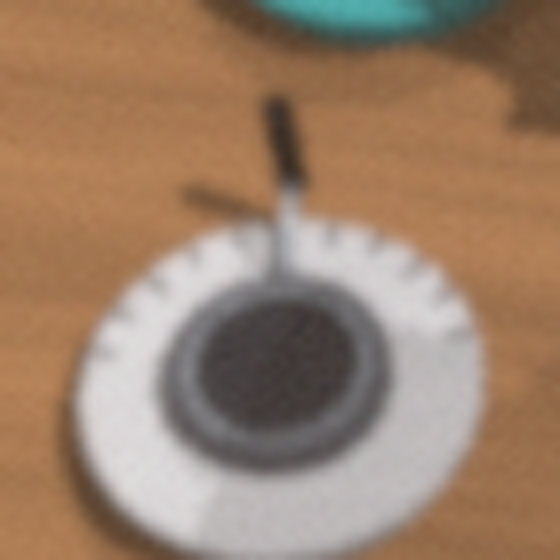

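View pics/top3c.png

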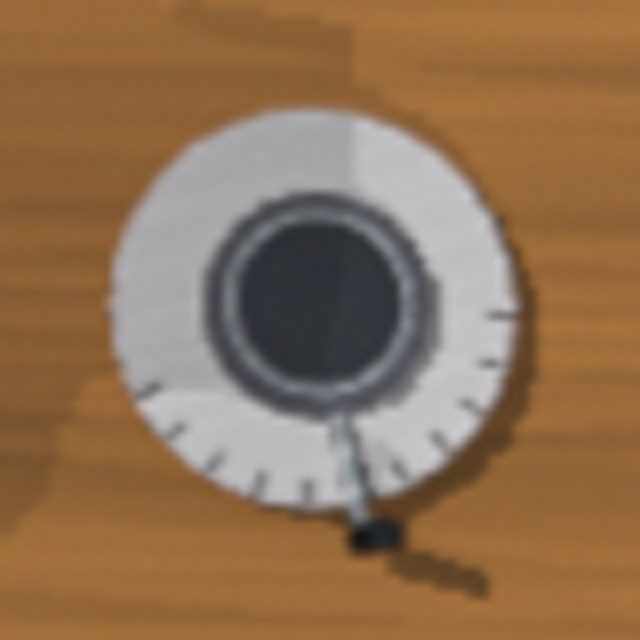

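```bash
cat >> h.py <<'E'
def prof(n,p,c,rs,z,a):
    g=cv2.cvtColor(p,cv2.COLOR_BGR2GRAY).astype(np.float32)
    t=np.radians(a);R,T=np.meshgrid(rs,t)
    uv=proj(n,np.c_[(c[0]+R*np.cos(T)).ravel(),(c[1]+R*np.sin(T)).ravel(),np.full(R.size,z)]).astype(np.float32)
    return cv2.remap(g,uv[:,0].reshape(R.shape),uv[:,1].reshape(R.shape),cv2.INTER_LINEAR).mean(1)
E
cat > an.py <<'E'
from h import *
import sys
def ana(n,i,c,R,nm,ang0,span=85):
    p=cv2.imread(f"pics/{n}{i}.png");a=np.arange(ang0-span,ang0+span,.25)
    from scipy.signal import find_peaks
    v=prof(n,p,c,np.arange(R-8,R-2,1),32,a);k,_=find_peaks(-v,prominence=12)
    # refine centroid
    o=[]
    for j in k:
        s=slice(max(j-12,0),j+13);w=np.clip(np.percentile(v[s],80)-v[s],0,None);o.append(round(float((a[s]*w).sum()/w.sum()),1))
    print(nm,n,i,"ticks",o)
    u=prof(n,p,c,np.arange(96*R/98 -0,R+4,1) if 0 else np.arange(R+16-3,R+16+3,1),89,a);j=np.argmin(u);s=slice(max(j-24,0),j+25)
    w=np.clip(np.percentile(u[s],70)-u[s],0,None);print("   post89",(a[s]*w).sum()/w.sum())
E
python3 - <<'E'
from an import *
for n,c in(("top",(552.4,-194.6)),("scene",(555.9,-196.6))):
    ana(n,0,c,76,"S",193); ana(n,3,c,76,"S",193)
for n,c in(("top",(562.3,264.4)),("scene",(564.5,261.7))): ana(n,0,c,98,"L",176)
t=cv2.imread("pics/top3.png");s=cv2.imread("pics/scene3.png")
print("S",rim("top",t,355,165,415,225,78),rim("scene",s,220,190,280,240,78))
def ang(n,uv,x0,y0,s,z): 
    q=ray(n,crop(uv,x0,y0,s),z);v=q[-1]-q[0];print(n,q.round(1).tolist(),np.degrees(np.arctan2(v[1],v[0]))%360)
ang("top",[(342,418),(362,515)],345,155,8,44)
ang("scene",[(279,275),(290,195)],215,165,8,44)
ang("top",[(375,535)],345,155,8,89);ang("scene",[(275,105)],215,165,8,89)
E
```

```text
S top 0 ticks [118.3, 133.2, 151.0, 163.6, 178.5, 193.5, 208.2, 223.9, 238.5, 253.1, 268.5]
   post89 146.31770870932235
S top 3 ticks [117.9, 133.1, 148.5, 163.6, 178.5, 196.6, 207.9, 223.8, 238.5, 253.1, 268.5]
   post89 187.6710557467209
S scene 0 ticks [120.7, 134.9, 151.3, 178.6, 193.4, 207.5, 237.3, 252.0, 267.1]
   post89 144.09149399153145
S scene 3 ticks [118.9, 134.9, 149.2, 164.1, 178.7, 196.6, 223.0, 237.4, 251.8, 266.9]
   post89 190.636762372118
L top 0 ticks [101.0, 116.0, 130.6, 145.7, 160.9, 176.1, 191.0, 205.6, 224.4, 236.4, 251.2]
   post89 222.39207913878838
L scene 0 ticks [102.2, 116.5, 131.5, 146.0, 161.0, 175.7, 190.2, 205.4, 221.8, 235.4, 250.0]
   post89 222.71788364598478
S (array([ 552.20657915, -195.03435575,   77.90632533]), np.float64(2.6538543328801607)) (array([ 555.61156355, -197.07231901,   79.36626852]), np.float64(33.70032093652458))
top [[508.2, -204.1], [471.4, -211.6]] 191.6158085121089
scene [[512.5, -207.3], [474.2, -212.7]] 188.07371070696195
top [[461.4, -208.4]] 0.0
scene [[464.0, -215.2]] 0.0
```

```bash
python3 -m creep '0 3 4 1 0;0 6 8 2 0;0 9 12 3 0;0 10.2 13.6 3 0;0 10.2 14.6 3 0;0 10.2 15.6 3 0;0 10.2 16.2 3 0;0 10.2 16.5 3 0;0 10.2 16.7 3 0;0 10.2 16.9 3 0;0 10.2 17.0 3 0;0 10.2 17.15 3 0;0 10.2 17.15 3 0;0 10.2 17.15 3 0'; python3 -c "
from rig import sense;print(sense()['eef_pos'])"; python3 -m creep '0 0 -0.5 0 0;0 -0.5 -1.5 0 0;0 -3 -5 -1 0;0 -7 -9 -2 0;0 -10 -13 -3 0;0 -10 -17 -3 0;0 -10 -17 -3 0'
python3 - <<'E'
from an import *
from rig import *
for n in("scene","top"):
    p,d=grab_frame(n);cv2.imwrite(f"pics/{n}4.png",p)
    c=p[165:235,215:285] if n=="scene" else p[155:235,345:425]
    cv2.imwrite(f"pics/{n}4c.png",cv2.resize(c,None,fx=8,fy=8,interpolation=cv2.INTER_CUBIC))
for n,c in(("top",(552.4,-194.6)),("scene",(555.9,-196.6))):
    ana(n,4,c,76,"S",193)
t=cv2.imread("pics/top4.png");print("S",rim("top",t,355,165,415,225,78))
E
```

```text
clock: 7.6
eef_pos: [468.2, -202.2, 233.4]
tcp_rot: [3.142, -0.003, 0.001]
contact_force: [-0.1, 0.2, -0.3]
opening: 0.0
[ 468.16405058 -202.18311356  233.3850567 ]
clock: 8.3
eef_pos: [365.5, -28.1, 263.2]
tcp_rot: [-3.141, -0.002, 0.006]
contact_force: [0.5, 0.4, 0.0]
opening: -0.001
S top 4 ticks [117.9, 133.2, 148.5, 163.5, 178.5, 192.1, 199.3, 208.0, 223.8, 238.5, 253.1, 268.5]
   post89 190.92735037031525
S scene 4 ticks [118.8, 135.2, 149.3, 164.3, 178.8, 199.0, 222.7, 237.8, 251.8, 267.3]
   post89 193.92165167321392
S (array([ 552.2482596 , -194.972927  ,   77.94210228]), np.float64(2.429040545794151))
```

View pics/scene4c.png

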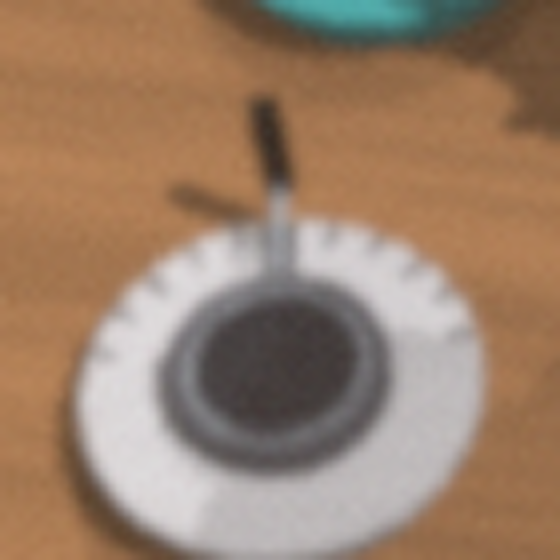

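View pics/top4c.png

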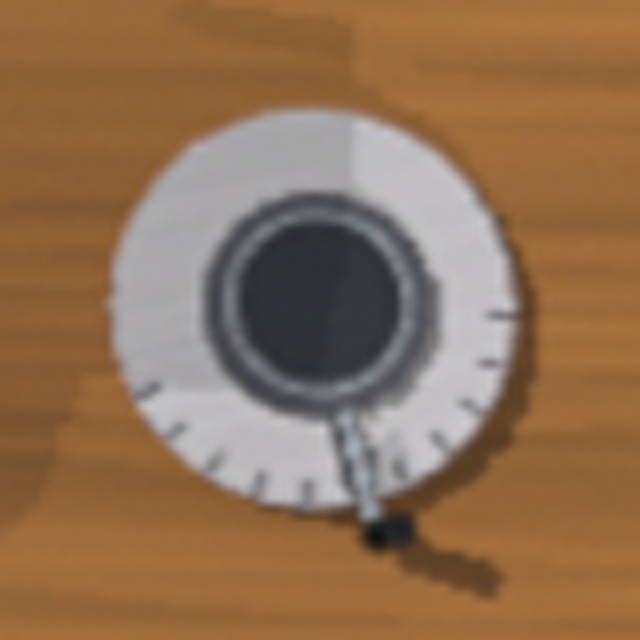

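```bash
cat >> an.py <<'E'
def lev(n,i,c,R,lo=78,hi=85,a0=193,span=8,z=44):
    # R: centre; lever on wood just outside the rim: low saturation against wood
    p=cv2.imread(f"pics/{n}{i}.png").astype(np.float32)
    ch=p[...,2]-p[...,0]  # red minus blue: wood high, steel ~0
    a=np.arange(a0-span,a0+span,.1);out=[]
    for r in np.arange(lo,hi,1.):
        t=np.radians(a);P=np.c_[c[0]+r*np.cos(t),c[1]+r*np.sin(t),np.full(a.size,z)]
        uv=proj(n,P).astype(np.float32)
        v=cv2.remap(ch,uv[None,:,0],uv[None,:,1],cv2.INTER_CUBIC)[0]
        w=np.clip(np.percentile(v,75)-v,0,None);w[w<.4*w.max()]=0
        out.append(round(float((a*w).sum()/w.sum()),1))
    print(n,i,"lever by radius",out)
E
python3 - <<'E'
from an import *
for i,a0 in((0,146.5),(3,191.5),(4,194.5)):
    lev("top",i,(552.3,-194.9),0,79,86,a0);lev("scene",i,(555.9,-196.9),0,79,86,a0)
p=cv2.imread("pics/top4.png");cv2.imwrite("pics/t4z.png",cv2.resize(p[200:230,375:405],None,fx=20,fy=20,interpolation=cv2.INTER_NEAREST))
p=cv2.imread("pics/scene4.png");cv2.imwrite("pics/s4z.png",cv2.resize(p[172:205,235:265],None,fx=18,fy=18,interpolation=cv2.INTER_NEAREST))
E
```

```text
top 0 lever by radius [147.1, 147.3, 147.4, 147.5, 147.6, 147.6, 147.8]
scene 0 lever by radius [145.9, 146.1, 146.1, 146.2, 146.3, 146.4, 146.5]
top 3 lever by radius [190.6, 190.6, 190.6, 190.6, 190.8, 190.9, 191.4]
scene 3 lever by radius [190.8, 190.8, 190.7, 190.7, 190.7, 190.7, 190.7]
top 4 lever by radius [193.9, 194.0, 194.0, 194.0, 194.1, 194.3, 194.6]
scene 4 lever by radius [194.1, 194.1, 194.0, 194.0, 194.0, 194.0, 194.0]
```

View pics/t4z.png

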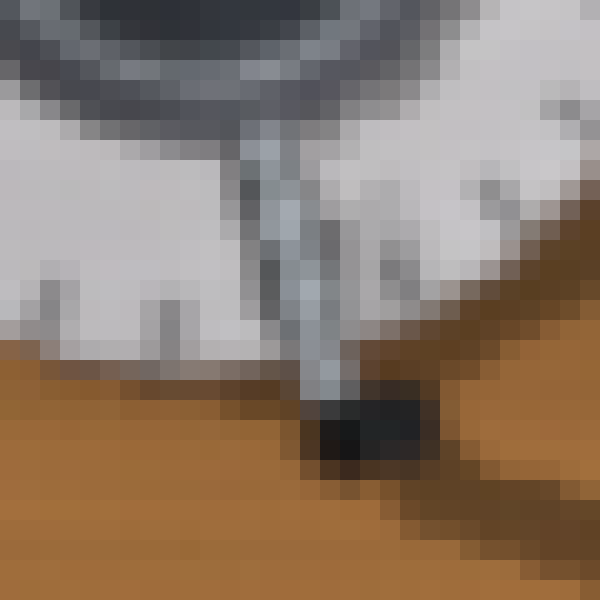

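View pics/s4z.png

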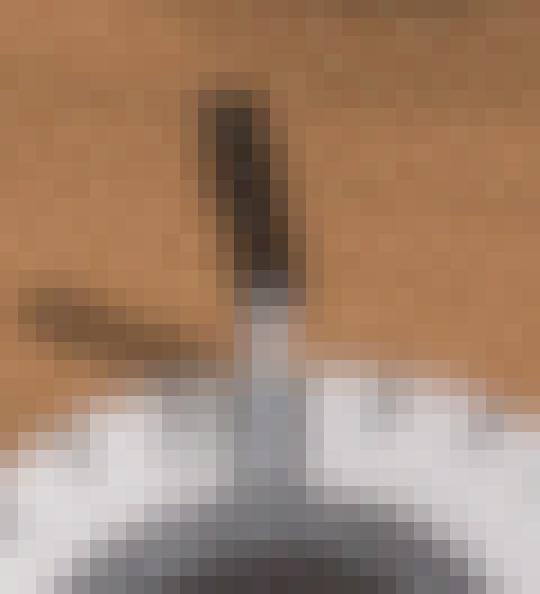

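```bash
python3 -m creep '0 3 -4.5 0 0;0 6 -9 0 0;0 9 -13 0 0;0 11.4 -17.3 0.5 0;0 11.4 -17.3 2 0;0 11.4 -17.3 3 0;0 11.4 -17.8 3 0;0 11.4 -18.3 3 0;0 11.4 -18.7 3 0;0 11.3 -19.0 3 0;0 11.2 -19.3 3 0;0 11.1 -19.6 3 0;0 11 -19.9 3 0;0 10.8 -20.2 3 0;0 10.6 -20.5 3 0;0 10.4 -20.9 3 0;0 10.2 -21.3 3 0;0 10.0 -21.7 3 0;0 9.8 -22.1 3 0;0 9.8 -22.1 3 0'
python3 - <<'E'
from h import *
from rig import *
p,d=grab_frame("scene");cv2.imwrite("pics/scene5.png",p)
cv2.imwrite("pics/scene5c.png",cv2.resize(p[160:275,345:440],None,fx=5,fy=5,interpolation=cv2.INTER_CUBIC))
E
```

```text
clock: 10.4
eef_pos: [464.5, 191.1, 233.7]
tcp_rot: [-3.141, -0.005, 0.005]
contact_force: [-0.1, 0.1, -0.0]
opening: 0.002
```

View pics/scene5c.png

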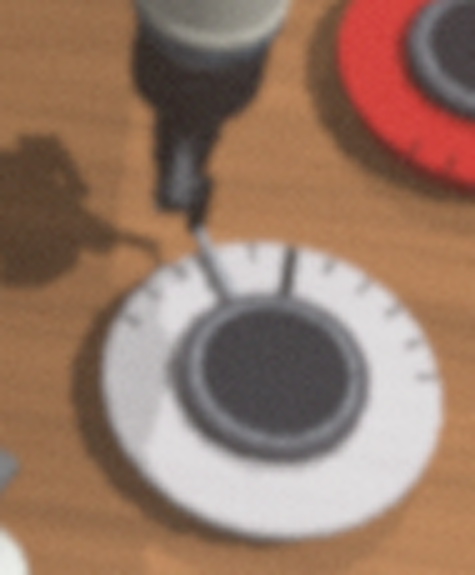

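```bash
python3 -m creep '0 -0.2 -0.4 0 0;0 -0.4 -0.8 0 0;0 -0.5 -1.2 0 0;0 -0.6 -1.6 0 0;0 -0.7 -2.0 0 0;0 -0.8 -2.4 0 0;0 -0.9 -2.8 0 0;0 -1.0 -3.2 0 0;0 -1.1 -3.6 0 0;0 -1.2 -4.0 0 0;0 -1.3 -4.4 0 0;0 -1.4 -4.8 0 0;0 -1.4 -5.1 0 0;0 -1.4 -5.4 0 0;0 -1.4 -5.6 0 0;0 -1.4 -5.8 0 0;0 -1.4 -5.9 0 0;0 -1.4 -6.0 0 0;0 -1.4 -6.0 0 0'; python3 -m creep '0 0 0.5 0 0;0 0 1.5 0 0;0 -1 4 -1 0;0 -4 8 -2 0;0 -8 12 -3 0;0 -9 16 -3 0;0 -9 18 -3 0;0 -9 18 -3 0';python3 - <<'E'
from an import *
from rig import *
for n in("scene","top"):
    p,d=grab_frame(n);cv2.imwrite(f"pics/{n}6.png",p)
    c=p[180:275,355:440] if n=="scene" else p[150:230,195:285]
    cv2.imwrite(f"pics/{n}6c.png",cv2.resize(c,None,fx=6,fy=6,interpolation=cv2.INTER_CUBIC))
for n,c in(("top",(562.3,264.4)),("scene",(564.5,261.7))):
    ana(n,6,c,98,"L",176); lev(n,6,c,0,101,107,178)
    lev(n,0,c,0,101,107,222)
t=cv2.imread("pics/top6.png");print("L",rim("top",t,195,150,275,225,100))
E
```

```text
clock: 12.35
eef_pos: [450.4, 250.9, 233.7]
tcp_rot: [-3.141, -0.005, 0.005]
contact_force: [-0.0, 0.1, 0.3]
opening: -0.002
clock: 13.15
eef_pos: [360.1, 68.1, 263.4]
tcp_rot: [-3.141, -0.005, 0.002]
contact_force: [0.1, 0.3, 0.4]
opening: -0.003
L top 6 ticks [101.0, 116.0, 130.6, 145.7, 160.9, 179.6, 190.9, 205.6, 221.2, 236.1, 251.2]
   post89 181.39040428001806
top 6 lever by radius [177.3, 177.3, 177.3, 177.3, 177.2, 177.2]
top 0 lever by radius [221.2, 220.8, 220.5, 220.3, 220.1, 220.1]
L scene 6 ticks [102.3, 116.6, 131.6, 146.0, 161.1, 179.7, 190.4, 205.3, 220.0, 235.1, 249.9]
   post89 177.2359536348861
scene 6 lever by radius [177.1, 177.1, 177.1, 177.2, 177.2, 177.3]
scene 0 lever by radius [221.9, 221.8, 221.9, 221.8, 221.9, 221.9]
L (array([562.18426306, 264.45710317,  99.86584146]), np.float64(3.285193988126668))
```

View pics/scene6c.png

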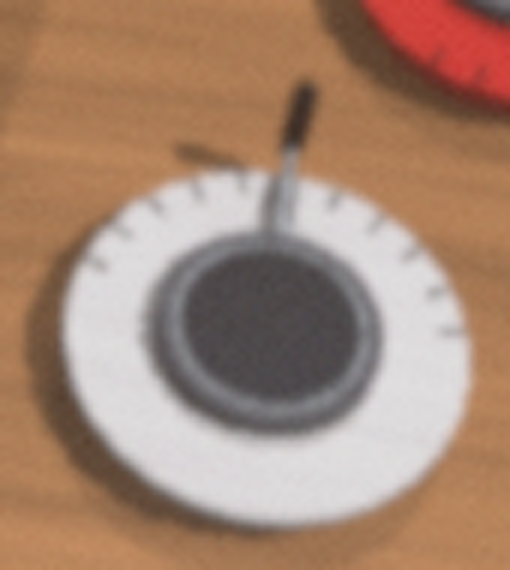

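View pics/top6c.png

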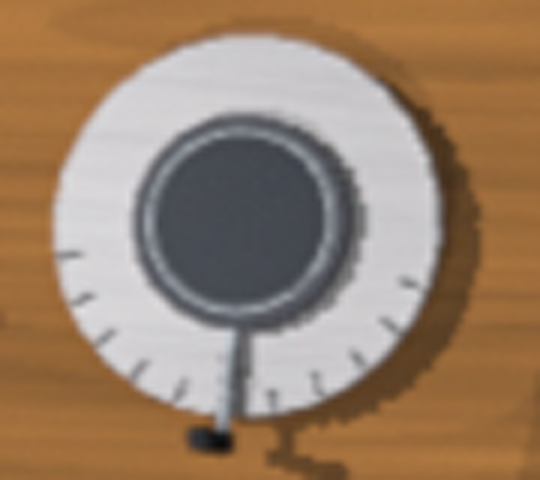

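```bash
python3 - <<'E'
from an import *
o=[]
for n,c,(x0,y0,x1,y1) in(("top",(562.2,264.5),(218,190,248,230)),("scene",(564.5,261.7),(385,185,415,225))):
    for th in(176.0,177.2):
        p=cv2.imread(f"pics/{n}6.png")[y0:y1,x0:x1];s=10
        q=cv2.resize(p,None,fx=s,fy=s,interpolation=cv2.INTER_CUBIC)
        def box(a,r0,r1,w,z,col):
            a=np.radians(a);u=np.array([np.cos(a),np.sin(a)]);v=np.array([-u[1],u[0]])
            P=[np.r_[np.array(c)+r*u+k*v,z] for r,k in((r0,-w),(r1,-w),(r1,w),(r0,w))]
            uv=((proj(n,np.array(P))-[x0,y0]+.5)*s-.5).round().astype(int)
            cv2.polylines(q,[uv],True,col,1)
        box(175.9,60,98,4,32,(0,0,255));box(th,58,108,3,44,(0,255,0))
        if th>177: pass
        o.append(q)
cv2.imwrite("pics/ov.png",np.hstack(o)[:, :1200]); cv2.imwrite("pics/ov.png",cv2.resize(np.hstack(o),(800,267)) if 0 else np.vstack([np.hstack(o[:2]),np.hstack(o[2:])])[:800,:600])
E
python3 -c "
import cv2;a=cv2.imread('pics/ov.png');print(a.shape);cv2.imwrite('pics/ovt.png',a[:400]);cv2.imwrite('pics/ovs.png',a[400:])"
```

```text
(800, 600, 3)
```

View pics/ovt.png

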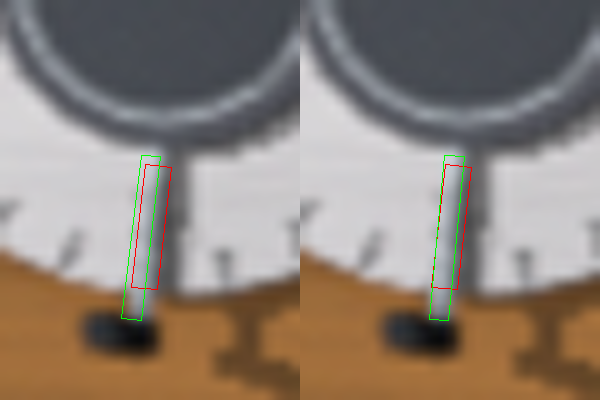

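View pics/ovs.png

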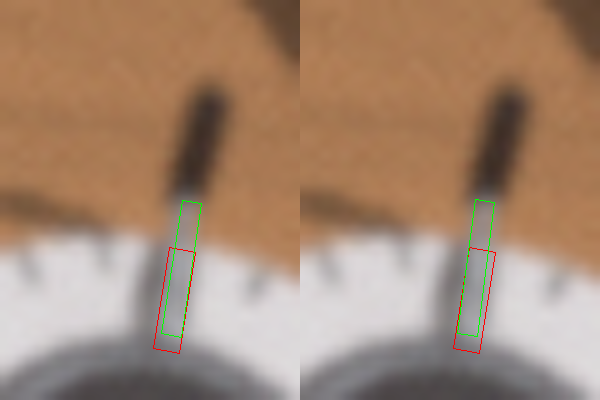

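```bash
python3 -m creep '0 3 -4.5 1 0;0 6 -9 2 0;0 8 -13 3 0;0 9 -16 3 0;0 9 -17 3 0;0 9 -17.5 3 0;0 9 -17.5 3 0;0 9 -17.5 3 0'
```

```text
clock: 14.05
eef_pos: [450.3, 244.4, 234.0]
tcp_rot: [-3.141, -0.005, 0.003]
contact_force: [-0.5, -0.2, -0.1]
opening: -0.003
```

Next, 9.2 mm more to y = 253.6, slowly, then check and retreat.

```bash
python3 -m creep '0 0 -0.2 0 0;0 0 -0.4 0 0;0 0 -0.55 0 0;0 0 -0.65 0 0;0 0 -0.75 0 0;0 0 -0.83 0 0;0 0 -0.9 0 0;0 0 -0.92 0 0;0 0 -0.92 0 0;0 0 -0.92 0 0'; python3 -m creep '0 0 0.5 0 0;0 0 1.5 0 0;0 -1 4 -1 0;0 -4 8 -2 0;0 -8 12 -3 0;0 -9 16 -6 0;0 -9 18 -8 0;0 -9 18 -8 0;0 -9 18 -8 0';python3 - <<'E'
from an import *
from rig import *
for n in("scene","top"):
    p,d=grab_frame(n);cv2.imwrite(f"pics/{n}7.png",p)
for n,c in(("top",(562.3,264.4)),("scene",(564.5,261.7))):
    ana(n,7,c,98,"L",176); lev(n,7,c,0,101,107,176.5)
for n,c in(("top",(552.3,-194.9)),("scene",(555.9,-196.9))): lev(n,7,c,0,79,86,194)
t=cv2.imread("pics/top7.png");print("L",rim("top",t,195,150,275,225,100),rim("top",t,355,165,415,225,78))
E
```

```text
clock: 15.05
eef_pos: [450.2, 253.6, 234.0]
tcp_rot: [-3.142, -0.005, 0.003]
contact_force: [-0.1, -0.3, -0.3]
opening: -0.002
clock: 15.95
eef_pos: [360.4, 72.7, 313.9]
tcp_rot: [-3.141, -0.007, 0.001]
contact_force: [0.3, 0.3, -0.2]
opening: 0.003
L top 7 ticks [101.0, 116.0, 130.6, 145.7, 160.9, 177.8, 190.9, 205.6, 221.2, 236.0, 251.2]
   post89 180.04605174939638
top 7 lever by radius [176.0, 176.0, 176.0, 176.0, 176.0, 175.9]
L scene 7 ticks [102.3, 116.6, 131.7, 146.0, 161.0, 178.4, 190.2, 205.3, 220.0, 234.9, 250.0]
   post89 175.87565545544084
scene 7 lever by radius [175.8, 175.8, 175.8, 175.8, 175.8, 175.7]
top 7 lever by radius [193.9, 194.0, 194.0, 194.0, 194.1, 194.3, 194.6]
scene 7 lever by radius [194.1, 194.1, 194.1, 194.0, 194.0, 193.9, 193.9]
L (array([562.15428267, 264.49006316,  99.79605663]), np.float64(2.3427407775843063)) (array([ 552.27723323, -195.00133351,   77.92301037]), np.float64(2.699502619702298))
```

View pics/scene7.png

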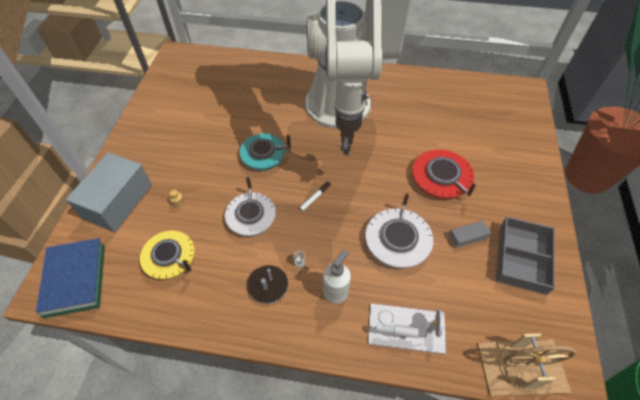

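View pics/top7.png

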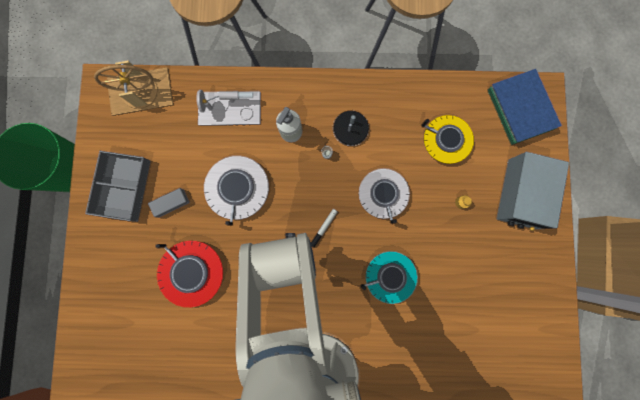

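```bash
python3 -c "
from rig import *
sign_off()"
```

```text
the job is handed in; nothing more can be done
```

Both levers now lie over their long marks, and I handed the job in at about 16 s with the arm clear of everything. I pushed each post round with the closed fingertips, the small stage first, and backed off afterwards. After a first look at each stage I gave it a second small push.

| Stage | Lever angle | Long mark angle | Difference |
|---|---|---|---|
| Large | 175.8–176.0° | 175.7–176.1° | about 0.1° |
| Small | about 194.0° | 193.5° | about 0.5° past the mark, under 1 mm at the post |

- **Small stage:** its second push went 2 mm further than I meant, which caused the slight overshoot. I left it because the lever still lies over the mark, which is wider than the lever.
- **Stands:** comparing rim positions in the top camera before and after, neither moved more than about 0.4 mm.
- **Other objects:** in the final pictures they look where they were. I judged this by eye and did not measure it.
- **Camera disagreement:** the two cameras placed the stage centres up to about 4 mm apart. I compared lever and mark within each camera, and the two cameras then agreed to about 0.3° on each lever.

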